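# Set the air for the riveting hammer

## Task

Set the air for the riveting hammer and turn it on: press the black cap on top of the regulator fully down and, keeping it pressed, turn it clockwise until the gauge needle stands at the set hand on the rim of the dial (the cap only clicks round if it is turned without pressing). Only then pull the knob of the slide valve all the way out past its detent, and let go of everything. Leave the tools and rivets lying about where they are.

Things in the scene. Friction and masses are not known exactly. Their poses are not given: they have to be found in the camera images.
- air_set: Fixed air set on an olive steel foot 120 x 430 x 8 mm. Origin under the foot's middle, on the counter; z up, y along the foot, x away from the side where the valve knob sticks out. A pipe runs along y, 60 mm up, at x +20 mm; on it the regulator (axis x +20, y -110 mm), the gauge (x +20, y 0; rim 108 mm up, 105 mm across) and the slide valve (x +20, y +110)
- cap_top (a point): Centre of the top of the regulator's black fluted cap, 164 mm above the counter at rest, on its upright axis; highest point of the air set. The cap is 44 mm across, its skirt 122 to 154 mm up, then a dome; below it a neck 37 mm across. It turns without end; a small steel bar on top shows its angle. Pressed down it drives the adjusting screw, which needs about 0.12 N m and stays where it is left
- cap_press (a joint): How far the cap is pressed down, m: 0 up, 0.006 fully down; a spring lifts it (3 N, fully down 7.5 N). Up, the cap only clicks round. Fully down its dogs engage the screw, with up to 0.18 rad of lost motion; 10 to 20 N of press is good. Half-way the dogs may jump. If dogs meet tip on tip it stops 1.5 to 4 mm down: turn up to 0.4 rad while pressing and it drops in
- needle (a joint): Where the gauge needle stands, rad clockwise (from above) from the zero of the scale, 0 to 4.19. It follows the adjusting screw one to one: turning the engaged cap clockwise by 1 rad moves it +1 rad, anticlockwise moves it back. It starts 0.8 to 2.2 rad short of the set hand
- set_hand (a joint): Where the set hand stands, rad clockwise from the zero of the scale, the same scale as the needle. Under the glass, does not move
- needle_tip (a point): Tip of the gauge needle, 38 mm from the dial's centre. The needle is thin and black with a short broad tail beyond a brass hub; the dial is white, flat, faces up, 100 mm above the counter. The zero of the scale lies 120 degrees anticlockwise (from above) from air_set's +x direction
- set_hand_tip (a point): Tip of the set hand: a short, broad dark pointer at the rim of the dial that points inwards, its tip 38 mm from the dial's centre, at the same height as the needle tip
- valve_knob (a point): Middle of the slide valve's steel mushroom knob, 60 mm above the counter: 32 mm across, 20 mm thick, on a level 12 mm spindle that comes out of the brass valve body towards air_set's -x. Pulling it along air_set's -x opens the valve; shut, 29 mm of spindle show between the knob's back and the brass gland. Free on both sides and above
- valve (a joint): How far the valve knob is out, m: 0 home (shut), 0.018 fully out (open). It sticks in a ball detent at either end; passing each detent takes about 5 N, then it snaps on by itself. It stays where it is left
- rivet_dish: Bystander: olive tin dish 110 mm across, 26 mm high, of copper rivets, in front of the air set. Origin under its centre
- snap_a: Bystander: bright steel rivet snap standing on its head, 27 mm across, 66 mm tall. Origin under its centre
- snap_b: Bystander: the second rivet snap, the same shape. Origin under its centre
- gauge_block: Bystander: brass rivet gauge block 70 x 30 x 16 mm with three holes, lying on the foot of the air set. Origin under its centre
- bucking_bar: Bystander: dark steel bucking bar 100 x 36 x 50 mm. Origin under its centre
- ball_hammer: Bystander: hammer 260 mm long with a wooden handle. Origin under its middle
- rivet_gun: Bystander: pistol riveting hammer 290 mm long lying on its side. Origin under its barrel

How it is judged:
On the way, in this order (a step that is already met when the one before it is completed fails the run):
1. with the valve still shut, the needle has been brought to the set hand (tips within 6 mm) (distance between needle_tip and set_hand_tip below 0.006 m and value of joint valve below 0.005 m), for 0.3 s.
2. the slide valve is fully out (value of joint valve above 0.015 m), for 0.2 s.
At the end, for the whole second after the job is handed in: The needle's tip is within 6 mm of the set hand's tip (about 9 degrees of the dial), the slide valve's knob is at least 15 mm out of its 18 mm, and the cap is up again (distance between needle_tip and set_hand_tip below 0.006 m and value of joint valve above 0.015 m and value of joint cap_press below 0.002 m); the robot touches nothing.
It fails at once if a bystander was pushed more than 30 mm away (distance of any of rivet_dish, snap_a, snap_b, gauge_block, bucking_bar, ball_hammer, rivet_gun from where it was at the start of the episode above 0.03 m).
It also fails if it takes over 67 s, if anything falls off the work surface, if the arm or the gripper's body presses on something with over 40 N, if the wrist force passes 120 N, or if a joint passes its speed limit or range.

## Robot

A 7-joint arm with a two-finger parallel gripper is mounted at the origin on the work surface. World frame = base frame: x ahead of the robot, y to its left, z up, the work surface at z = 0. Lengths are in m, angles in rad, forces in N, time in s.
With the tool pointing down it reaches from about 0.4 to 0.85 m from the base axis. Payload 10.4 kg.
Tool frame: the origin (TCP) lies where the fingers leave the gripper's body, on its centre line; the fingertips stand 70 mm ahead of it and the grasp point (between the pads) lies r.grip_depth ahead of it (r.grip_depth is the distance from the TCP to the grasp point, in m); z points along the fingers, y is the direction in which the jaws open and shut (so a half turn about z gives the same grasp; the last joint's range is limited). The gripper opens to 87 mm and grips with 3 to 60 N. Pads are 19 mm wide; open, the fingers measure 117 mm over their backs; the gripper's body (75 mm by 190 mm) begins 51 mm behind the grasp point.
Start: joints at [-1.284, 0.332, -0.065, 1.46, 0.022, 1.35, -0.088], TCP at [0.191, 0.595, 0.292] pointing down, gripper open.
Joint ranges: [-2.6, 2.6], [-0.5, 2.12], [-1.47, 1.34], [0.16, 2.42], [-1.27, 4.41], [0.06, 2.06], [-2.6, 2.6]. Speed limits (rad/s): [2.22, 2.22, 2.79, 2.79, 3.14, 3.14, 3.14].

## Interface

Orientations are given as a unit quaternion [x, y, z, w].
In Python, from bench import monitor, viewer, workorder, nets, r gives the robot as it stands.
- The arm moves only by the tool drive_tool, never from a script. Its argument "plan" is a list of rows, each an object of numbers: "rx", "ry", "rz": the turn, a rotation vector about the tool's x, y, z in units of 360 degrees (1.0 is 360 degrees); "x", "y", "z": the shift along the tool's x, y, z in units of 1000 mm (1.0 is 1000 mm); "fingers": the opening, from 0 (shut) to 1 (fully open). In form: [{"rx": .., "ry": .., "rz": .., "x": .., "y": .., "z": .., "fingers": ..}, ...]. A call has 1 to 12 rows; each row is the pose to reach, as a shift and turn from the pose commanded when the call began, along the tool's axes at that moment, turning the shorter way round; what a row does not reach only later rows make up. A row lasts 1/8 s, in which the tool goes at most 62.5 mm and 10.7 degrees, less where a joint would pass 70% of its speed; a pose out of reach is approached as far as the arm can. A call with a number of a shift or a turn outside -1 to 1 is refused whole. A call with a gripper value outside its range is refused whole. The fingers move at their own pace and stop on an object; "squeeze" is the grip in N (left out, the last holds). Time passes only in rows, so rows that repeat a pose let the fingers close. It gives the time, the measured TCP pose, the force and the opening at its end, in the units of the state.
- monitor.read_state(): the state, without advancing time (a new reading comes with each control period).
- viewer.camera(name): name is "scene" or "side" or "wrist"; returns a dict with "color" (480x640x3 uint8, red, green, blue), "depth" (480x640 float32, m along the optical axis (not along the pixel's ray), 0 where there is no reading), "camera_matrix" (3x3 intrinsics, pixels), "xyz" and "rotation" of the camera in the world. Camera axes: x right, y down, z forward; pixel columns grow to the right and rows downward; lengths in m; the calibration is good to about 2 mm. A picture is of the moment at which its call begins.
- workorder.close_job(): hands the job in, once; it reports no verdict.
Trained networks look in the newest picture that a camera, given by its name, has taken for a name from the list of things; names that differ only in an ending like _2 or _b are one class to them, and where a whole thing is asked for, a point or a joint stands for the part that bears it (a point fixed in the world has none). Each returns a list of dicts, best first, with "confidence" (0 to 1); they miss things now and then, are a little off and sometimes report something else, mostly with a low value. They report only what shows in the picture. A call takes as long as a camera call.
- nets.find_in(label, camera): "centre" ([x, y, z] in m, in world coordinates, good to about 4 mm: the middle of the surface that is visible of it).
- nets.regions_of(label, camera): "region" (480x640 bool, what is visible of it).
The state is a dict: "time": time; "joint_positions": joint angles; "joint_vel": joint speeds; "joint_torque": joint torques, N m; "ee_pos": TCP position; "eef_rot": TCP orientation; "ft_force": force on the tool from outside, world axes, zero at the start; "torque": the same for the moment, N m; "width": finger opening in m.
Only numpy, scipy, OpenCV 4.12 (cv2) and the standard library are available. Lean on these libraries where they do the work, as an engineer would, in place of code of your own. Each camera call takes 0.05 s, during which the arm holds its last target.

## Working session

There is one attempt and no reset: what is moved stays moved. The work goes in short steps, Python scripts to look and compute and a tool call to move; the robot and the scene stay as the last step left them, time stands still between calls to the robot, and variables do not carry over. Pictures are saved under pics/ and viewed, and the job is handed in when it is done.

Besides the shell and the picture viewer there is one more tool, called after "Call:" by a JSON object that holds its "method" and its "body", one argument or row to a line. drive_tool: Moves the arm, as the interface text tells. Its arguments: {"type":"object","properties":{"plan":{"type":"array","items":{"type":"object","properties":{"rx":{"type":"number","minimum":-1,"maximum":1},"ry":{"type":"number","minimum":-1,"maximum":1},"rz":{"type":"number","minimum":-1,"maximum":1},"x":{"type":"number","minimum":-1,"maximum":1},"y":{"type":"number","minimum":-1,"maximum":1},"z":{"type":"number","minimum":-1,"maximum":1},"fingers":{"type":"number"}}}},"squeeze":{"type":"number"}},"required":["plan"]}

```bash
mkdir -p pics; ls
cat > h.py <<'E'
import numpy as np, cv2
from bench import monitor, viewer, workorder, nets, r
def pix2w(c,u,v,z=None):
    K=c["camera_matrix"];R=np.array(c["rotation"]);p=np.array(c["xyz"])
    d=R@np.linalg.solve(K,[u,v,1.])
    if z is None: return p+d*c["depth"][int(v),int(u)]
    return p+d*(z-p[2])/d[2]
def w2pix(c,P):
    q=np.array(c["rotation"]).T@(np.array(P)-c["xyz"]); q=c["camera_matrix"]@q; return q[:2]/q[2]
def save(n,img): cv2.imwrite("pics/"+n,img[...,::-1])
E
python3 - <<'E'
from h import *
for n in ["scene","side","wrist"]:
    c=viewer.camera(n); save(n+"0.png",c["color"]); print(n,np.round(c["xyz"],3),np.round(c["rotation"],3).tolist())
    for l in ["cap_top","needle_tip","set_hand_tip","valve_knob","air_set"]:
        print(l,[(np.round(d["centre"],3).tolist(),round(d["confidence"],2)) for d in nets.find_in(l,n)[:2]])
print(monitor.read_state(), r.grip_depth)
E
```

```text
pics
scene [ 1.378 -0.51   1.331] [0.8, 0.489, -0.174, -0.301]
cap_top [([0.562, -0.198, 0.158], 0.88)]
needle_tip []
set_hand_tip [([0.423, -0.186, 0.026], 0.51)]
valve_knob [([0.525, 0.03, 0.07], 0.57)]
air_set [([0.571, -0.108, 0.046], 0.9)]
side [-0.41  -0.894  0.983] [0.814, -0.343, 0.179, -0.434]
cap_top [([0.536, -0.207, 0.15], 0.6)]
needle_tip [([0.54, -0.129, 0.018], 0.24)]
set_hand_tip []
valve_knob [([0.513, 0.024, 0.065], 0.63)]
air_set [([0.542, -0.126, 0.019], 0.77)]
wrist [0.112 0.62  0.384] [0.799, 0.583, 0.088, 0.121]
cap_top []
needle_tip []
set_hand_tip []
valve_knob []
air_set []
{'time': 0.9, 'joint_positions': array([-1.28360123,  0.33216917, -0.0647126 ,  1.46008497,  0.02158775,
        1.34988287, -0.08851131]), 'joint_vel': array([-7.82482912e-04, -1.68952830e-03,  3.92454910e-05,  5.52710757e-05,
        8.24098573e-04,  5.75255380e-04, -2.94900750e-04]), 'joint_torque': array([ 1.89487832e-05, -6.23023939e+01,  2.47856928e-02, -3.90116000e+01,
       -6.10546698e-02,  3.12886736e-02, -1.13629366e-05]), 'ee_pos': array([0.19052014, 0.59527972, 0.292302  ]), 'eef_rot': array([ 1.54278456e-01,  9.88027405e-01,  7.61534219e-05, -7.71704934e-06]), 'ft_force': array([ 0.31742827, -0.3429063 ,  0.73964115]), 'torque': array([-0.0182351 ,  0.02067098,  0.01588497]), 'width': 0.08717411916329137} 0.051
```

View pics/scene0.png

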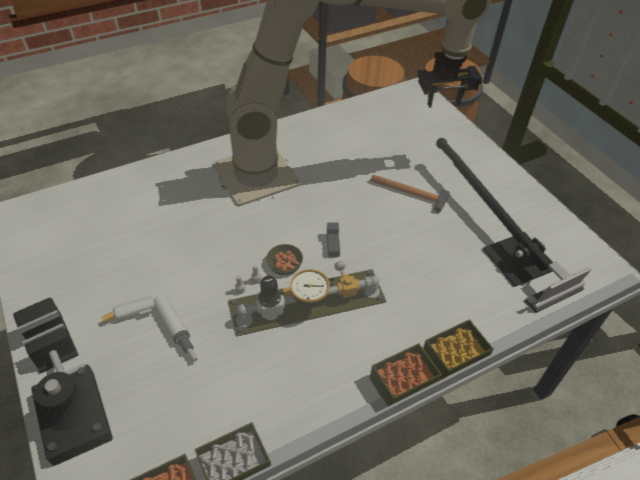

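View pics/side0.png

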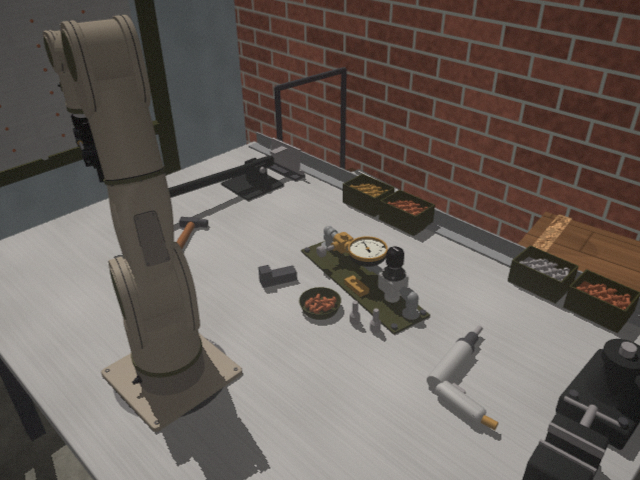

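The scene image shows the air set at about (308,300), with the cap at (268,290), gauge at (310,286) and knob at (341,265). I'll zoom in to get the pose and dial.

Run:
```python
from h import *
c=viewer.camera("scene"); s=viewer.camera("side")
a=cv2.resize(c["color"][240:345,215:395],None,fx=4.4,fy=4.4,interpolation=cv2.INTER_CUBIC);save("sc1.png",a)
a=cv2.resize(s["color"][215:340,290:440],None,fx=4.6,fy=4.6,interpolation=cv2.INTER_CUBIC);save("si1.png",a)
```

```text
(no output)
```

View pics/sc1.png

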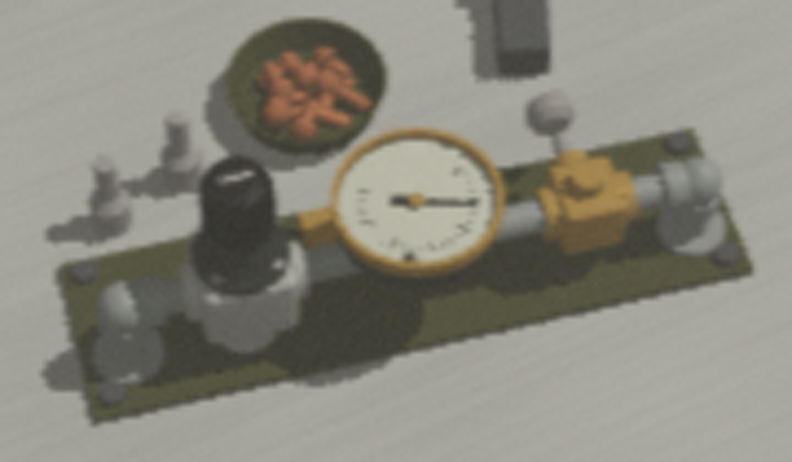

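View pics/si1.png

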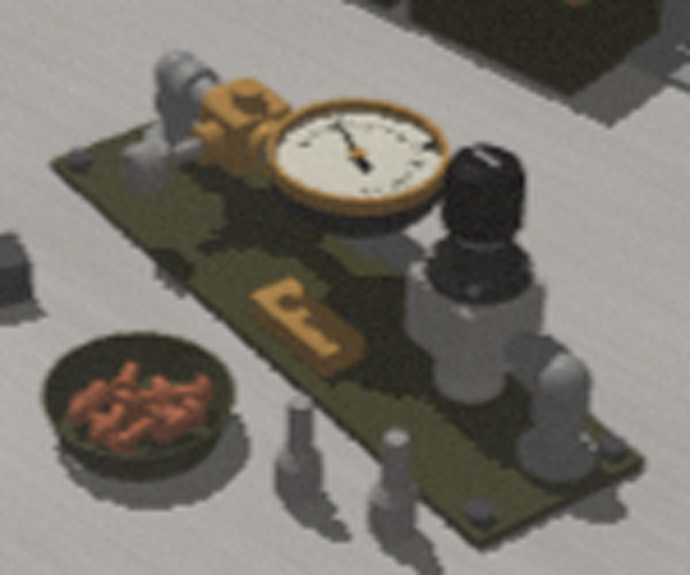

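```bash
cat > pose.py <<'E'
from h import *
from scipy.optimize import least_squares
c=viewer.camera("scene"); s=viewer.camera("side")
S=lambda u,v:np.array([215+u/4.4,240+v/4.4]); D=lambda u,v:np.array([290+u/4.6,215+v/4.6])
sp=[S(58,268),S(695,130),S(752,272),S(92,423)]
L=[(c,p) for p in sp]
# -x side faces dish (towards robot)
obs=[(c,S(58,268),(-.06,-.215,.008)),(c,S(695,130),(-.06,.215,.008)),(c,S(752,272),(.06,.215,.008)),(c,S(92,423),(.06,-.215,.008)),(c,S(416,201),(.02,0,.101)),
 (s,D(52,160),(-.06,.215,.008)),(s,D(480,545),(-.06,-.215,.008)),(s,D(642,465),(.06,-.215,.008)),(s,D(359,153),(.02,0,.101))]
def T(q,P):
    return np.array([q[0]+np.cos(q[2])*P[0]-np.sin(q[2])*P[1],q[1]+np.sin(q[2])*P[0]+np.cos(q[2])*P[1],P[2]])
def f(q): return np.concatenate([w2pix(k,T(q,P))-p for k,p,P in obs])
res=least_squares(f,[.56,-.11,0],loss="soft_l1")
q=res.x
if __name__=="__main__":
    print("pose",q); print(np.round(f(q).reshape(-1,2),1).tolist())
    for n,P in dict(cap=(.02,-.11,.164),g=(.02,0,.1),knob=(-.06,.11,.06),body=(.02,.11,.06)).items(): print(n,np.round(T(q,P),4),w2pix(c,T(q,P)),w2pix(s,T(q,P)))
    def ang(k,p):
        w=pix2w(k,p[0],p[1],.1)-T(q,(.02,0,.1)); a=np.arctan2(w[1],w[0])-q[2]
        return np.linalg.norm(w[:2]), (np.radians(120)-a)%(2*np.pi)
    print("needle",ang(c,S(478,203)),ang(s,D(338,124))); print("set",ang(c,S(409,257)),ang(s,D(430,147)))
E
python3 pose.py
```

```text
Traceback (most recent call last):
  File "pose.py", line 13, in <module>
    res=least_squares(f,[.56,-.11,0],loss="soft_l1")
  File "pose.py", line 12, in f
    def f(q): return np.concatenate([w2pix(k,T(q,P))-p for k,p,P in obs])
                                     ~~~~~^^^^^^^^^^
  File "h.py", line 9, in w2pix
    q=np.array(c["rotation"]).T@(np.array(P)-c["xyz"]); q=c["camera_matrix"]@q; return q[:2]/q[2]
      ~~~~~~~~~~~~~~~~~~~~~~~~~^^~~~~~~~~~~~~~~~~~~~~~
ValueError: matmul: Input operand 1 has a mismatch in its core dimension 0, with gufunc signature (n?,k),(k,m?)->(n?,m?) (size 3 is different from 4)
```

```bash
sed -i 's/np.array(c\["rotation"\])/Rot.from_quat(c["rotation"]).as_matrix()/; 1a from scipy.spatial.transform import Rotation as Rot' h.py; python3 pose.py
```

```text
pose [ 0.55290292 -0.08367852 -0.20625915]
[[-0.6, -0.3], [-0.7, 0.2], [0.5, 0.3], [-0.5, 0.1], [-0.3, 1.5], [-0.9, -0.4], [-1.0, -0.8], [0.6, -1.7], [-0.6, 1.0]]
cap [ 0.55   -0.1954  0.164 ] [267.81700166 281.4037427 ] [395.3166728  249.36847634]
g [ 0.5725 -0.0878  0.1   ] [309.28796226 287.42464421] [367.38258971 249.55107344]
knob [0.5167 0.0363 0.06  ] [339.11652686 265.87302652] [319.84650514 251.86490373]
body [0.595  0.0199 0.06  ] [347.67014647 287.79726081] [343.34421453 242.78119764]
needle (np.float64(0.03862783685276788), np.float64(0.6729685945337534)) (np.float64(0.03718702829175208), np.float64(0.8854495417825183))
set (np.float64(0.03598002513070615), np.float64(2.4572301642800034)) (np.float64(0.04557724215420605), np.float64(2.4192444939741042))
```

```bash
cat >> h.py <<'E'
def rel(P, base=None):
    s=monitor.read_state(); R=Rot.from_quat(s["eef_rot"]).as_matrix()
    return np.round(R.T@(np.array(P)-s["ee_pos"]),4)
def st():
    s=monitor.read_state(); R=Rot.from_quat(s["eef_rot"]).as_matrix()
    print("t",s["time"],"p",np.round(s["ee_pos"],4),"jawdeg",np.degrees(np.arctan2(R[1,1],R[0,1])),"tilt",np.round(R[:,2],3),"q",np.round(s["joint_positions"],2),"F",np.round(s["ft_force"],1),"M",np.round(s["torque"],2),"w",s["width"])
E
python3 -c "
from h import *
print(rel((.45,.3,.3)),rel((.55,-.15,.3)),rel((.55,-.1954,.3)));st()"
```

```text
[-0.3371 -0.2021 -0.0077] [-0.5696 -0.6002 -0.0078] [-0.5834 -0.6434 -0.0078]
t 1.2 p [0.1905 0.5953 0.2923] jawdeg 72.24975760776542 tilt [ 0.  0. -1.] q [-1.28  0.33 -0.06  1.46  0.02  1.35 -0.09] F [-0.6  0.7  1. ] M [ 0.02 -0.03 -0.02] w 0.087147959669483
```

Call:
{"method": "drive_tool", "body": {
  "plan": [
    {"x": -0.337,"y": -0.202,"z": -0.008,"rz": 0.02},
    {"x": -0.337,"y": -0.202,"z": -0.008,"rz": 0.04},
    {"x": -0.337,"y": -0.202,"z": -0.008,"rz": 0.06},
    {"x": -0.337,"y": -0.202,"z": -0.008,"rz": 0.08},
    {"x": -0.337,"y": -0.202,"z": -0.008,"rz": 0.1},
    {"x": -0.337,"y": -0.202,"z": -0.008,"rz": 0.1},
    {"x": -0.57,"y": -0.6,"z": -0.008,"rz": 0.1},
    {"x": -0.57,"y": -0.6,"z": -0.008,"rz": 0.1},
    {"x": -0.57,"y": -0.6,"z": -0.008,"rz": 0.1},
    {"x": -0.57,"y": -0.6,"z": -0.008,"rz": 0.1},
    {"x": -0.57,"y": -0.6,"z": -0.008,"rz": 0.1},
    {"x": -0.57,"y": -0.6,"z": -0.008,"rz": 0.1}
  ]
}}

```text
validation failed for argument at $.pl...
```

```bash
python3 -c "
from h import *
st();c=viewer.camera('wrist');save('w1.png',c['color']);print(c['xyz'],rel((.55,-.1954,.3)))
for l in ['cap_top','needle_tip','set_hand_tip','valve_knob']: print(l,[(np.round(d['centre'],4).tolist(),round(d['confidence'],2)) for d in nets.find_in(l,'wrist')[:2]])
"
```

```text
t 1.2 p [0.1905 0.5953 0.2923] jawdeg 72.24975760776542 tilt [ 0.  0. -1.] q [-1.28  0.33 -0.06  1.46  0.02  1.35 -0.09] F [-0.6  0.7  1. ] M [ 0.02 -0.03 -0.02] w 0.087147959669483
[0.11211537 0.62027849 0.38435669] [-0.5834 -0.6434 -0.0078]
cap_top []
needle_tip []
set_hand_tip []
valve_knob []
```

View pics/w1.png

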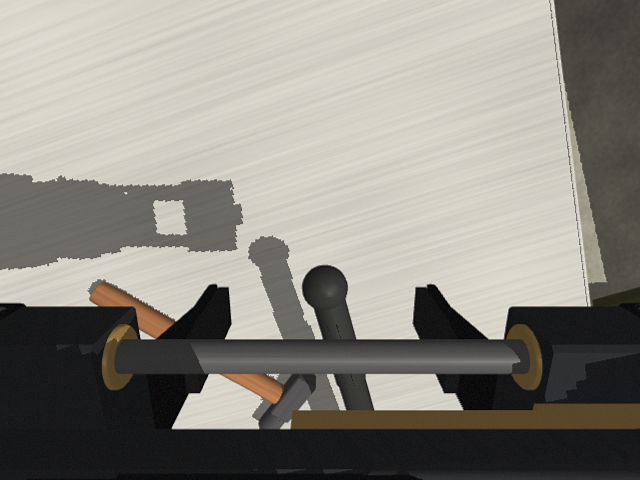

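The call was refused, possibly because fields were left out. I'll give every field this time.

Call:
{"method": "drive_tool", "body": {
  "plan": [
    {"rx": 0,"ry": 0,"rz": 0.02,"x": -0.337,"y": -0.202,"z": -0.008,"fingers": 1},
    {"rx": 0,"ry": 0,"rz": 0.04,"x": -0.337,"y": -0.202,"z": -0.008,"fingers": 1},
    {"rx": 0,"ry": 0,"rz": 0.06,"x": -0.337,"y": -0.202,"z": -0.008,"fingers": 1},
    {"rx": 0,"ry": 0,"rz": 0.08,"x": -0.337,"y": -0.202,"z": -0.008,"fingers": 1},
    {"rx": 0,"ry": 0,"rz": 0.1,"x": -0.337,"y": -0.202,"z": -0.008,"fingers": 1},
    {"rx": 0,"ry": 0,"rz": 0.1,"x": -0.337,"y": -0.202,"z": -0.008,"fingers": 1},
    {"rx": 0,"ry": 0,"rz": 0.1,"x": -0.57,"y": -0.6,"z": -0.008,"fingers": 1},
    {"rx": 0,"ry": 0,"rz": 0.1,"x": -0.57,"y": -0.6,"z": -0.008,"fingers": 1},
    {"rx": 0,"ry": 0,"rz": 0.1,"x": -0.57,"y": -0.6,"z": -0.008,"fingers": 1},
    {"rx": 0,"ry": 0,"rz": 0.1,"x": -0.57,"y": -0.6,"z": -0.008,"fingers": 1},
    {"rx": 0,"ry": 0,"rz": 0.1,"x": -0.57,"y": -0.6,"z": -0.008,"fingers": 1},
    {"rx": 0,"ry": 0,"rz": 0.1,"x": -0.57,"y": -0.6,"z": -0.008,"fingers": 1}
  ]
}}

```text
time: 2.95
ee_pos: [0.5266, -0.0527, 0.3005]
eef_rot: [0.452, 0.892, 0.0, 0.0]
ft_force: [1.1, 0.4, 0.5]
width: 0.0868
```

```bash
python3 -c "
from h import *
st();c=viewer.camera('wrist');save('w2.png',c['color']);print(c['xyz'])
for l in ['cap_top','needle_tip','set_hand_tip','valve_knob']: print(l,[(np.round(d['centre'],4).tolist(),round(d['confidence'],2)) for d in nets.find_in(l,'wrist')[:2]])
st();print(rel((.55,-.1954,.25)))
"
```

```text
t 2.95 p [ 0.5266 -0.0527  0.3005] jawdeg 36.27137814934899 tilt [ 0.001  0.001 -1.   ] q [-0.5   0.11  0.56  1.73 -0.06  1.32  0.71] F [1.1 0.4 0.5] M [-0.03 -0.05  0.02] w 0.08684954008735621
[0.47771155 0.01341667 0.39262224]
cap_top [([0.5445, -0.1811, 0.1592], 0.72)]
needle_tip [([0.5714, -0.0901, 0.1074], 0.82)]
set_hand_tip []
valve_knob [([0.5252, 0.0283, 0.0698], 0.62)]
t 3.2 p [ 0.5264 -0.0505  0.3001] jawdeg 36.23711180353472 tilt [-0.  0. -1.] q [-0.5   0.11  0.56  1.73 -0.06  1.32  0.7 ] F [-0.2  0.3  0.2] M [-0.03  0.02 -0.04] w 0.08684613390912597
[-0.1308 -0.0666  0.05  ]
```

View pics/w2.png

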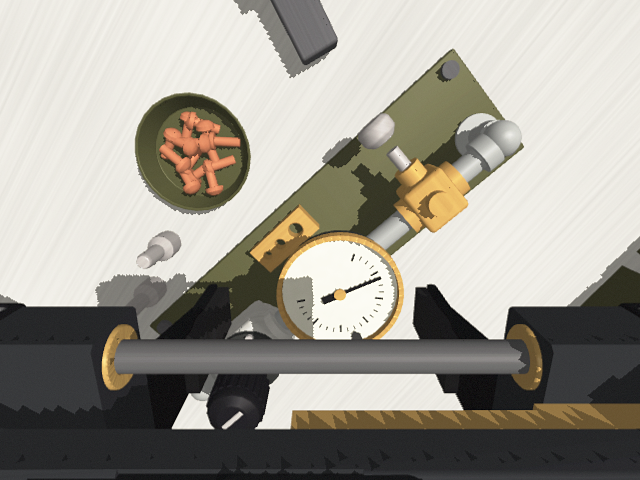

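Run:
```python
from h import *
from pose import q,T
c=viewer.camera("wrist"); im=c["color"].copy()
for P in [(.02,-.11,.164),(.02,0,.1),(-.06,.215,.008),(.06,.215,.008),(.02,.11,.06),(-.06,-.215,.008)]:
    u=w2pix(c,T(q,P)); print(P,u); cv2.circle(im,tuple(np.int32(np.round(u))),3,(255,0,0),1)
g=T(q,(.02,0,.1)); 
for t in np.linspace(0,2*np.pi,60):
    for rad,z in((.0525,.108),(.038,.1),(.022,.154)):
        cc=(.02,-.11 if rad<.03 else 0,z); P=T(q,(cc[0]+rad*np.cos(t),cc[1]+rad*np.sin(t),z)); cv2.circle(im,tuple(np.int32(np.round(w2pix(c,P)))),1,(255,0,0),-1)
save("w3.png",cv2.resize(im[30:450,150:560],None,fx=1.42,fy=1.42))
for s,pt in(("needle",(381,278)),("set",(357,338)),("hub",(340,295))):
    w=pix2w(c,*pt,.1); h=pix2w(c,340,295,.101); d=w-h; print(s,w,np.linalg.norm(d[:2]),(np.radians(120)-np.arctan2(d[1],d[0])+q[2])%(2*np.pi))
save("w3g.png",cv2.resize(im[225:350,260:420],None,fx=5,fy=4.8,interpolation=cv2.INTER_CUBIC))
st()
```

```text
(0.02, -0.11, 0.164) [231.03436505 425.27235258]
(0.02, 0, 0.1) [339.04436052 297.64651344]
(-0.06, 0.215, 0.008) [454.07157491  52.69728192]
(0.06, 0.215, 0.008) [525.56848961 152.43719753]
(0.02, 0.11, 0.06) [430.38230703 202.9070368 ]
(-0.06, -0.215, 0.008) [147.92520278 329.01850013]
needle [ 0.58974759 -0.05274541  0.1       ] 0.03713741354843286 0.8364193515879718
set [ 0.60861759 -0.10939132  0.1       ] 0.04456635490924407 2.4675177657890734
hub [ 0.57164663 -0.08534005  0.1       ] 0.00047508031083673424 2.7135730246211165
t 3.35 p [ 0.5264 -0.0493  0.3001] jawdeg 36.38203801940705 tilt [ 0.  0. -1.] q [-0.51  0.11  0.56  1.73 -0.06  1.32  0.7 ] F [ 0.7 -0.4 -0.4] M [ 0.01 -0.04 -0.07] w 0.08707298676834811
```

View pics/w3.png

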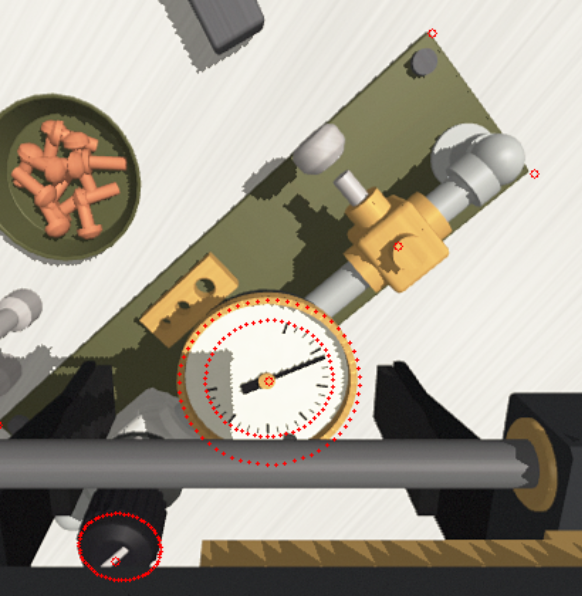

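View pics/w3g.png

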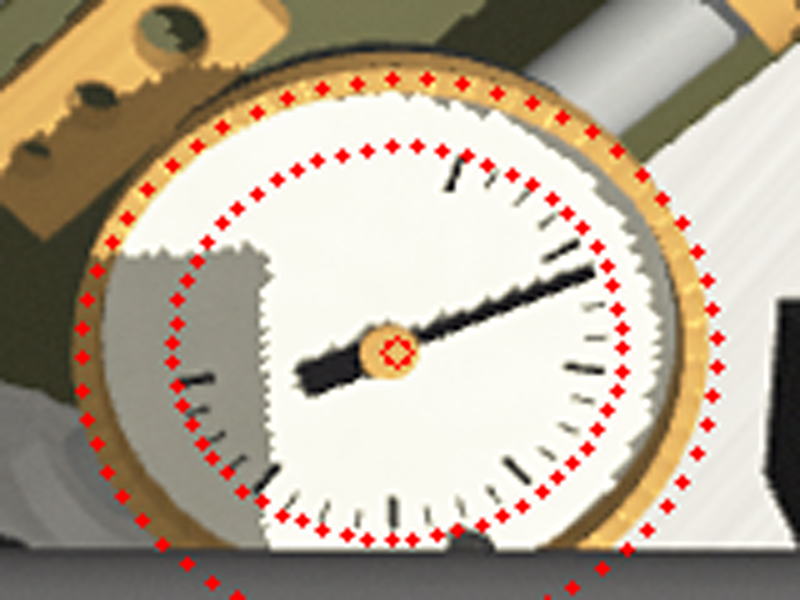

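```bash
python3 -c "
from h import *
print(rel((.5495,-.194,.26)),rel((.5495,-.194,.191)))"
```

```text
[-0.1302 -0.0672  0.0401] [-0.1302 -0.0673  0.1091]
```

Call:
{"method": "drive_tool", "body": {
  "plan": [
    {"rx": 0,"ry": 0,"rz": 0,"x": -0.13,"y": -0.067,"z": 0.04,"fingers": 1},
    {"rx": 0,"ry": 0,"rz": 0,"x": -0.13,"y": -0.067,"z": 0.04,"fingers": 1},
    {"rx": 0,"ry": 0,"rz": 0,"x": -0.13,"y": -0.067,"z": 0.04,"fingers": 1},
    {"rx": 0,"ry": 0,"rz": 0,"x": -0.13,"y": -0.067,"z": 0.04,"fingers": 1},
    {"rx": 0,"ry": 0,"rz": 0,"x": -0.13,"y": -0.067,"z": 0.04,"fingers": 1}
  ]
}}

```text
time: 3.98
ee_pos: [0.5497, -0.1935, 0.2602]
eef_rot: [0.451, 0.892, 0.0, -0.0]
ft_force: [0.5, 0.4, -0.5]
width: 0.0872
```

```bash
python3 -c "
from h import *
st();c=viewer.camera('wrist');save('w4.png',c['color']);c=viewer.camera('scene');a=cv2.resize(c['color'][200:345,215:395],None,fx=4.1,fy=4.1,interpolation=cv2.INTER_CUBIC);save('sc4.png',a);s=viewer.camera('side');a=cv2.resize(s['color'][190:340,300:440],None,fx=4,fy=4,interpolation=cv2.INTER_CUBIC);save('si4.png',a);
print(rel((.5495,-.194,.191)))
"
```

```text
t 3.975 p [ 0.5497 -0.1935  0.2602] jawdeg 36.37357088517885 tilt [ 0.     0.001 -1.   ] q [-0.28  0.29  0.66  1.65 -0.19  1.26  1.05] F [ 0.5  0.4 -0.5] M [-0.01 -0.05 -0.  ] w 0.08724581708859946
[-0.0002 -0.0004  0.0695]
```

View pics/w4.png

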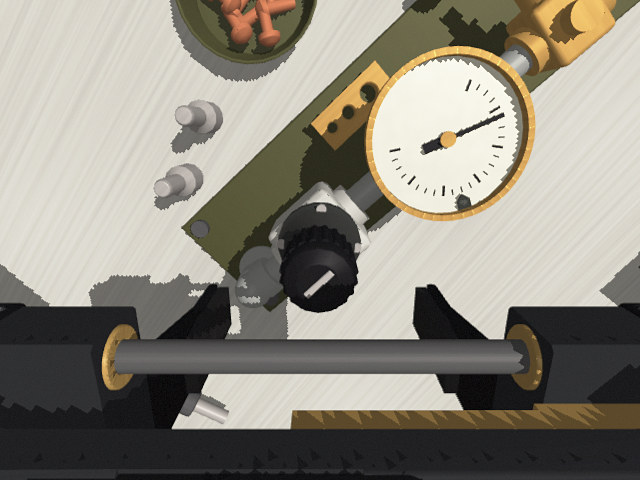

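View pics/sc4.png

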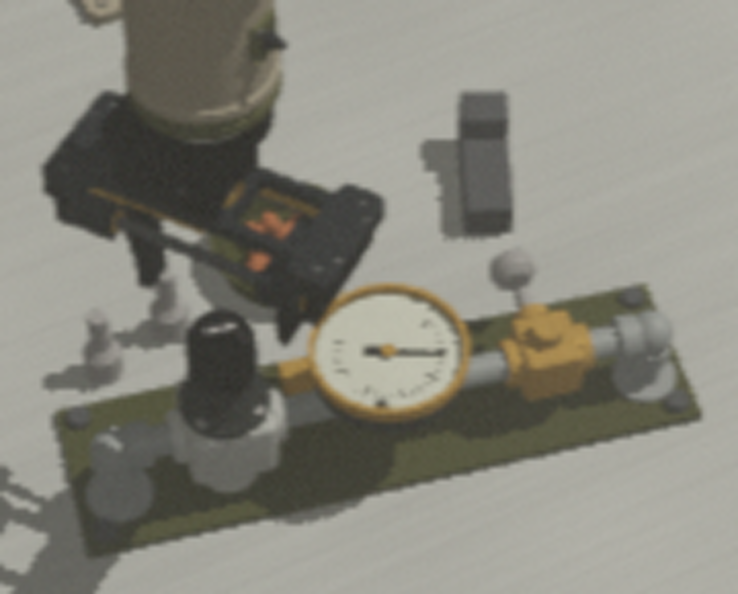

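View pics/si4.png

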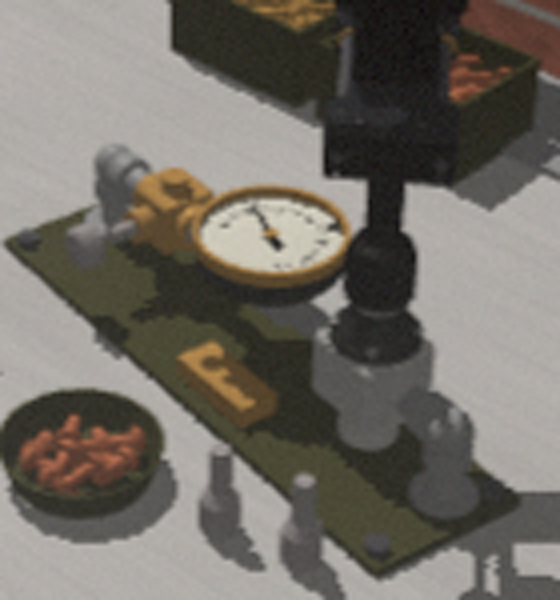

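Run:
```python
from h import *
c=viewer.camera("wrist")
print("cap",pix2w(c,319,284,.164))
a=c["color"][40:225,360:540]; save("w5.png",cv2.resize(a,None,fx=3.2,fy=3.2,interpolation=cv2.INTER_CUBIC))
h=pix2w(c,447,139.5,.1);print(h)
for s,pt in(("n",(503,115)),("s",(461,197)),("zero?",(470,82)),("max?",(394,150))):
    d=pix2w(c,*pt,.1)-h;print(s,np.linalg.norm(d[:2]),(np.radians(120)-np.arctan2(d[1],d[0])-.206)%(2*np.pi))
```

```text
cap [ 0.54858767 -0.1949391   0.164     ]
[ 0.57145913 -0.08743924  0.1       ]
n 0.03710435140581416 0.8378300764908138
s 0.03965166960036135 2.4869612632559
zero? 0.03596317016318457 6.271345730833678
max? 0.0344078381454708 4.202118099696892
```

View pics/w5.png

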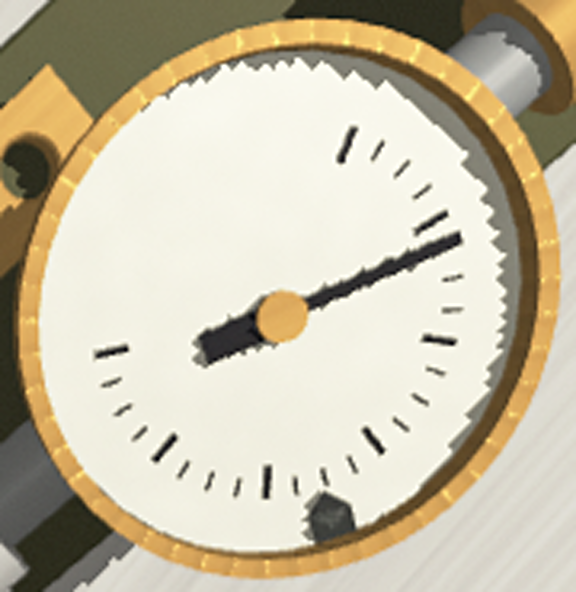

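Call:
{"method": "drive_tool", "body": {
  "plan": [
    {"rx": 0,"ry": 0,"rz": 0,"x": -0.0005,"y": -0.0017,"z": 0.03,"fingers": 1},
    {"rx": 0,"ry": 0,"rz": 0,"x": -0.0005,"y": -0.0017,"z": 0.06,"fingers": 1},
    {"rx": 0,"ry": 0,"rz": 0,"x": -0.0005,"y": -0.0017,"z": 0.07,"fingers": 1},
    {"rx": 0,"ry": 0,"rz": 0,"x": -0.0005,"y": -0.0017,"z": 0.07,"fingers": 0},
    {"rx": 0,"ry": 0,"rz": 0,"x": -0.0005,"y": -0.0017,"z": 0.07,"fingers": 0},
    {"rx": 0,"ry": 0,"rz": 0,"x": -0.0005,"y": -0.0017,"z": 0.07,"fingers": 0},
    {"rx": 0,"ry": 0,"rz": 0,"x": -0.0005,"y": -0.0017,"z": 0.07,"fingers": 0},
    {"rx": 0,"ry": 0,"rz": 0,"x": -0.0005,"y": -0.0017,"z": 0.07,"fingers": 0}
  ],
  "squeeze": 35
}}

```text
time: 5.18
ee_pos: [0.5484, -0.1966, 0.1904]
eef_rot: [0.452, 0.892, 0.0, 0.0]
ft_force: [3.3, 4.8, 1.3]
width: 0.0448
```

```bash
python3 -c "
from h import *
st()"
```

```text
t 5.175 p [ 0.5484 -0.1966  0.1904] jawdeg 36.25010548571127 tilt [ 0.001  0.    -1.   ] q [-0.26  0.36  0.64  1.73 -0.24  1.13  1.09] F [3.3 4.8 1.3] M [ 1.07 -1.06  0.02] w 0.044794072827007245
```

Call:
{"method": "drive_tool", "body": {
  "plan": [
    {"rx": 0,"ry": 0,"rz": 0,"x": 0,"y": 0.0005,"z": 0.003,"fingers": 0},
    {"rx": 0,"ry": 0,"rz": 0,"x": 0,"y": 0.0005,"z": 0.006,"fingers": 0},
    {"rx": 0,"ry": 0,"rz": 0,"x": 0,"y": 0.0005,"z": 0.006,"fingers": 0},
    {"rx": 0,"ry": 0,"rz": 0,"x": 0,"y": 0.0005,"z": 0.006,"fingers": 0}
  ],
  "squeeze": 40
}}

```text
time: 5.68
ee_pos: [0.549, -0.196, 0.1844]
eef_rot: [0.452, 0.892, 0.0, 0.0]
ft_force: [-0.2, 2.5, 5.8]
width: 0.0434
```

```bash
python3 -c "
from h import *
st()"
```

```text
t 5.675 p [ 0.549  -0.196   0.1844] jawdeg 36.276472627730925 tilt [ 0.001  0.    -1.   ] q [-0.25  0.37  0.64  1.74 -0.24  1.12  1.09] F [-0.2  2.5  5.8] M [ 0.38  0.08 -0.01] w 0.043416931328611026
```

Call:
{"method": "drive_tool", "body": {
  "plan": [
    {"rx": 0,"ry": 0,"rz": 0,"x": 0,"y": 0,"z": 0.0015,"fingers": 0},
    {"rx": 0,"ry": 0,"rz": 0,"x": 0,"y": 0,"z": 0.0015,"fingers": 0},
    {"rx": 0,"ry": 0,"rz": 0,"x": 0,"y": 0,"z": 0.0015,"fingers": 0}
  ],
  "squeeze": 40
}}

```text
time: 6.05
ee_pos: [0.5492, -0.1962, 0.1841]
eef_rot: [0.452, 0.892, 0.001, 0.001]
ft_force: [-3.9, 4.3, 16.1]
width: 0.0434
```

```bash
python3 -c "
from h import *
st()"
```

```text
t 6.05 p [ 0.5492 -0.1962  0.1841] jawdeg 36.2682538490204 tilt [ 0.002  0.001 -1.   ] q [-0.25  0.37  0.64  1.74 -0.24  1.11  1.09] F [-3.9  4.3 16.1] M [0.64 1.04 0.01] w 0.04342425569694384
```

Call:
{"method": "drive_tool", "body": {
  "plan": [
    {"rx": 0,"ry": 0,"rz": 0.015,"x": 0,"y": 0,"z": 0,"fingers": 0},
    {"rx": 0,"ry": 0,"rz": 0.03,"x": 0,"y": 0,"z": 0,"fingers": 0},
    {"rx": 0,"ry": 0,"rz": 0.045,"x": 0,"y": 0,"z": 0,"fingers": 0},
    {"rx": 0,"ry": 0,"rz": 0.06,"x": 0,"y": 0,"z": 0,"fingers": 0},
    {"rx": 0,"ry": 0,"rz": 0.075,"x": 0,"y": 0,"z": 0,"fingers": 0},
    {"rx": 0,"ry": 0,"rz": 0.09,"x": 0,"y": 0,"z": 0,"fingers": 0},
    {"rx": 0,"ry": 0,"rz": 0.1,"x": 0,"y": 0,"z": 0,"fingers": 0},
    {"rx": 0,"ry": 0,"rz": 0.1,"x": 0,"y": 0,"z": 0,"fingers": 0}
  ],
  "squeeze": 40
}}

```text
time: 7.05
ee_pos: [0.5488, -0.1963, 0.1841]
eef_rot: [0.706, 0.708, 0.001, -0.0]
ft_force: [-6.4, 4.2, 19.5]
width: 0.0433
```

```bash
python3 -c "
from h import *
st();c=viewer.camera('wrist');save('w6.png',c['color'])"
```

```text
t 7.05 p [ 0.5488 -0.1963  0.1841] jawdeg 0.21113692701791675 tilt [ 0.001  0.001 -1.   ] q [-0.35  0.4   0.76  1.74 -0.3   1.12  0.51] F [-6.4  4.2 19.5] M [0.82 1.79 0.02] w 0.04332226972971729
```

View pics/w6.png

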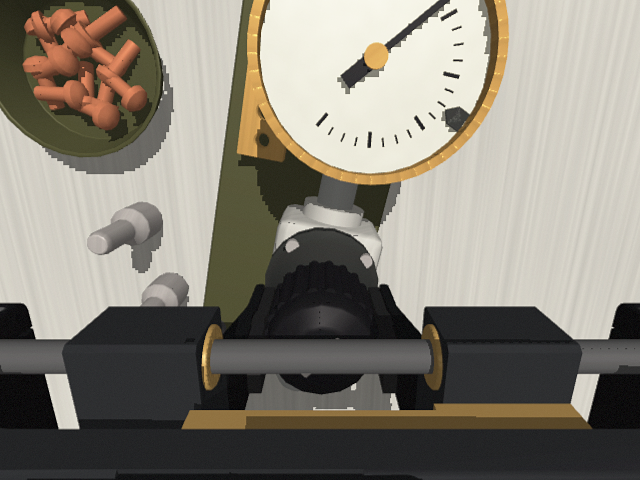

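```bash
cat > gauge.py <<'E'
from h import *
def g(hub,n,s):
    c=viewer.camera("wrist"); h=pix2w(c,*hub,.101); o=[]
    for k,pt in(("n",n),("s",s)):
        d=pix2w(c,*pt,.1)-h; o.append((np.radians(120)-np.arctan2(d[1],d[0])-.206)%(2*np.pi)); print(k,np.linalg.norm(d[:2]),o[-1])
    print("gap rad",o[1]-o[0],"units360",(o[1]-o[0])/2/np.pi); st()
E
python3 -c "
from gauge import *
g((376,55),(443,3),(450,112))"
```

```text
n 0.03291454998717858 1.2540467318666366
s 0.04057291080447763 2.4755462423187056
gap rad 1.221499510452069 units360 0.19440768507277706
t 7.15 p [ 0.5488 -0.1963  0.1841] jawdeg 0.2631764253741539 tilt [ 0.001  0.001 -1.   ] q [-0.35  0.4   0.76  1.74 -0.3   1.12  0.51] F [-6.   3.8 19.7] M [0.83 1.77 0.06] w 0.04324888219972328
```

Call:
{"method": "drive_tool", "body": {
  "plan": [
    {"rx": 0,"ry": 0,"rz": 0.015,"x": 0,"y": 0,"z": -0.0003,"fingers": 0},
    {"rx": 0,"ry": 0,"rz": 0.03,"x": 0,"y": 0,"z": -0.0003,"fingers": 0},
    {"rx": 0,"ry": 0,"rz": 0.045,"x": 0,"y": 0,"z": -0.0003,"fingers": 0},
    {"rx": 0,"ry": 0,"rz": 0.06,"x": 0,"y": 0,"z": -0.0003,"fingers": 0},
    {"rx": 0,"ry": 0,"rz": 0.075,"x": 0,"y": 0,"z": -0.0003,"fingers": 0},
    {"rx": 0,"ry": 0,"rz": 0.09,"x": 0,"y": 0,"z": -0.0003,"fingers": 0},
    {"rx": 0,"ry": 0,"rz": 0.105,"x": 0,"y": 0,"z": -0.0003,"fingers": 0},
    {"rx": 0,"ry": 0,"rz": 0.12,"x": 0,"y": 0,"z": -0.0003,"fingers": 0},
    {"rx": 0,"ry": 0,"rz": 0.135,"x": 0,"y": 0,"z": -0.0003,"fingers": 0},
    {"rx": 0,"ry": 0,"rz": 0.15,"x": 0,"y": 0,"z": -0.0003,"fingers": 0},
    {"rx": 0,"ry": 0,"rz": 0.16,"x": 0,"y": 0,"z": -0.0003,"fingers": 0},
    {"rx": 0,"ry": 0,"rz": 0.16,"x": 0,"y": 0,"z": -0.0003,"fingers": 0}
  ],
  "squeeze": 40
}}

```text
time: 8.65
ee_pos: [0.5483, -0.196, 0.184]
eef_rot: [0.96, 0.281, -0.0, -0.001]
ft_force: [-8.5, 6.2, 21.0]
width: 0.0433
```

```bash
python3 -c "
from h import *
st();c=viewer.camera('wrist');save('w7.png',c['color'])"
```

```text
t 8.65 p [ 0.5483 -0.196   0.184 ] jawdeg -57.38658192942795 tilt [-0.001  0.002 -1.   ] q [-0.49  0.47  0.97  1.75 -0.42  1.15 -0.4 ] F [-8.5  6.2 21. ] M [1.45 2.21 0.04] w 0.04328850369958668
```

View pics/w7.png

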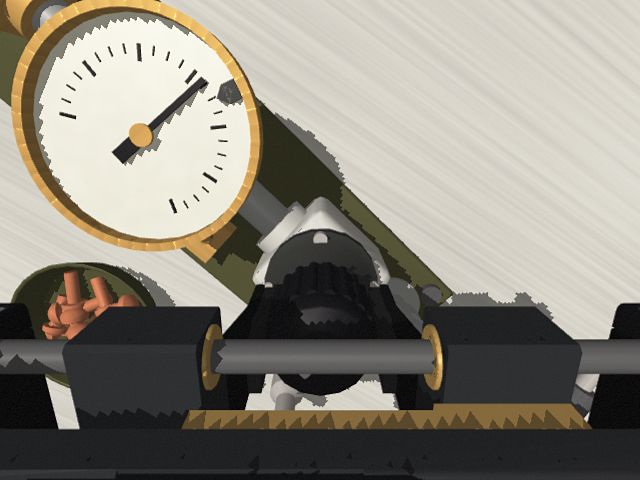

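```bash
python3 -c "
from gauge import *
g((140,135),(205,80),(218,92))
c=viewer.camera('wrist');save('w8.png',cv2.resize(c['color'][50:170,110:260],None,fx=5,fy=5))"
```

```text
n 0.03826918017382232 2.252675191663834
s 0.0401978509073329 2.426755724846262
gap rad 0.174080533182428 units360 0.027705777352056128
t 8.75 p [ 0.5483 -0.196   0.184 ] jawdeg -57.34177863178631 tilt [-0.001  0.002 -1.   ] q [-0.49  0.47  0.97  1.75 -0.42  1.15 -0.4 ] F [-9.2  6.2 20.4] M [1.42 2.15 0.04] w 0.04342243066214251
```

View pics/w8.png

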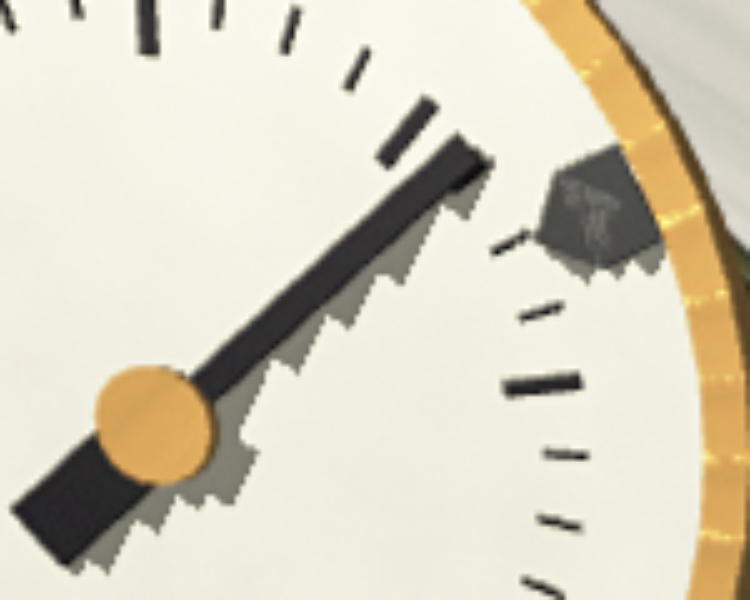

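```bash
python3 -c "
from gauge import *
g((141,135),(204.8,80),(217.2,97))"
```

```text
n 0.03784515001929225 2.2441073346491467
s 0.03846050247916277 2.4626619155207994
gap rad 0.2185545808716527 units360 0.03478404188110092
t 8.85 p [ 0.5483 -0.1959  0.184 ] jawdeg -57.332640611319924 tilt [-0.001  0.002 -1.   ] q [-0.49  0.47  0.97  1.75 -0.42  1.15 -0.4 ] F [-8.8  4.9 19.5] M [1.46 2.15 0.07] w 0.04329016759830531
```

Call:
{"method": "drive_tool", "body": {
  "plan": [
    {"rx": 0,"ry": 0,"rz": 0.015,"x": 0,"y": 0,"z": -0.0003,"fingers": 0},
    {"rx": 0,"ry": 0,"rz": 0.03,"x": 0,"y": 0,"z": -0.0003,"fingers": 0},
    {"rx": 0,"ry": 0,"rz": 0.035,"x": 0,"y": 0,"z": -0.0003,"fingers": 0},
    {"rx": 0,"ry": 0,"rz": 0.035,"x": 0,"y": 0,"z": -0.0003,"fingers": 0},
    {"rx": 0,"ry": 0,"rz": 0.035,"x": 0,"y": 0,"z": -0.0003,"fingers": 0}
  ],
  "squeeze": 40
}}

```text
time: 9.48
ee_pos: [0.5482, -0.1958, 0.1841]
eef_rot: [0.985, 0.174, -0.0, -0.001]
ft_force: [-8.0, 6.6, 18.6]
width: 0.0433
```

```bash
python3 -c "
from h import *
st();c=viewer.camera('wrist');save('w9.png',cv2.resize(c['color'][0:240,0:300],None,fx=2.5,fy=2.5))"
```

```text
t 9.475 p [ 0.5482 -0.1958  0.1841] jawdeg -69.93076153587177 tilt [-0.001  0.002 -1.   ] q [-0.52  0.49  1.02  1.75 -0.46  1.16 -0.59] F [-8.   6.6 18.6] M [1.52 2.07 0.06] w 0.043265596792558474
```

View pics/w9.png

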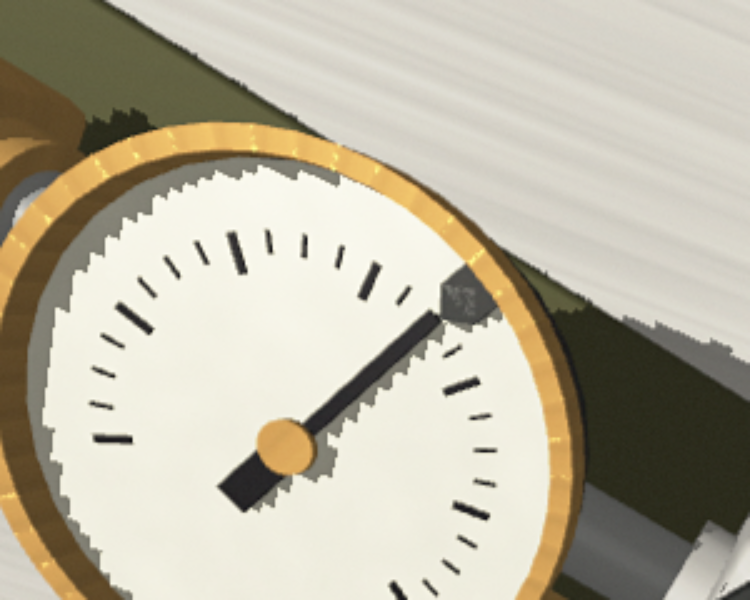

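Call:
{"method": "drive_tool", "body": {
  "plan": [
    {"rx": 0,"ry": 0,"rz": -0.003,"x": 0,"y": 0,"z": -0.001,"fingers": 0},
    {"rx": 0,"ry": 0,"rz": -0.003,"x": 0,"y": 0,"z": -0.004,"fingers": 0},
    {"rx": 0,"ry": 0,"rz": -0.003,"x": 0,"y": 0,"z": -0.0065,"fingers": 0},
    {"rx": 0,"ry": 0,"rz": -0.003,"x": 0,"y": 0,"z": -0.0065,"fingers": 1},
    {"rx": 0,"ry": 0,"rz": -0.003,"x": 0,"y": 0,"z": -0.0065,"fingers": 1},
    {"rx": 0,"ry": 0,"rz": -0.003,"x": 0,"y": 0,"z": -0.0065,"fingers": 1},
    {"rx": 0,"ry": 0,"rz": -0.003,"x": 0,"y": 0,"z": -0.0065,"fingers": 1},
    {"rx": 0,"ry": 0,"rz": -0.003,"x": 0,"y": 0,"z": -0.05,"fingers": 1},
    {"rx": 0,"ry": 0,"rz": -0.003,"x": 0,"y": 0,"z": -0.09,"fingers": 1},
    {"rx": 0,"ry": 0,"rz": -0.003,"x": 0,"y": 0,"z": -0.09,"fingers": 1}
  ]
}}

```text
time: 10.78
ee_pos: [0.5496, -0.1972, 0.2759]
eef_rot: [0.983, 0.183, 0.002, 0.001]
ft_force: [0.2, -0.9, -0.4]
width: 0.0869
```

```bash
python3 -c "
from h import *
st();c=viewer.camera('wrist');save('w10.png',c['color'])
for l in ['valve_knob']:
  for k in ['wrist','scene','side']: print(l,[(np.round(d['centre'],4).tolist(),round(d['confidence'],2)) for d in nets.find_in(l,k)[:2]])"
```

```text
t 10.775 p [ 0.5496 -0.1972  0.2759] jawdeg -68.88617332725204 tilt [ 0.005 -0.001 -1.   ] q [-0.58  0.4   1.09  1.64 -0.37  1.32 -0.63] F [ 0.2 -0.9 -0.4] M [-0.07  0.13 -0.01] w 0.08688694997022788
valve_knob [([0.5265, 0.0274, 0.0659], 0.63)]
valve_knob [([0.5226, 0.0291, 0.0677], 0.69)]
valve_knob [([0.5137, 0.0288, 0.0668], 0.41), ([0.3791, -0.4741, 0.0338], 0.21)]
```

View pics/w10.png

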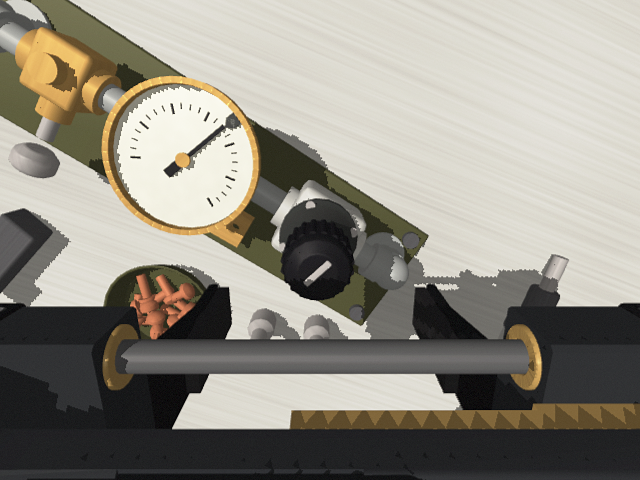

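```bash
python3 -c "
from h import *
from pose import T,q
print(T(q,(-.055,.109,0)),rel((.52,.034,.25)))"
```

```text
[0.52139189 0.03427509 0.        ] [ 0.0567 -0.2248  0.0223]
```

Call:
{"method": "drive_tool", "body": {
  "plan": [
    {"rx": 0,"ry": 0,"rz": 0.02,"x": 0.057,"y": -0.225,"z": 0.01,"fingers": 1},
    {"rx": 0,"ry": 0,"rz": 0.04,"x": 0.057,"y": -0.225,"z": 0.02,"fingers": 1},
    {"rx": 0,"ry": 0,"rz": 0.06,"x": 0.057,"y": -0.225,"z": 0.02,"fingers": 1},
    {"rx": 0,"ry": 0,"rz": 0.08,"x": 0.057,"y": -0.225,"z": 0.02,"fingers": 1},
    {"rx": 0,"ry": 0,"rz": 0.091,"x": 0.057,"y": -0.225,"z": 0.02,"fingers": 1},
    {"rx": 0,"ry": 0,"rz": 0.091,"x": 0.057,"y": -0.225,"z": 0.02,"fingers": 1},
    {"rx": 0,"ry": 0,"rz": 0.091,"x": 0.057,"y": -0.225,"z": 0.02,"fingers": 1}
  ]
}}

```text
time: 11.95
ee_pos: [0.5206, 0.0332, 0.2531]
eef_rot: [0.995, -0.101, -0.0, 0.0]
ft_force: [0.1, -0.5, -0.6]
width: 0.0869
```

```bash
python3 -c "
from h import *
from pose import T,q
st();c=viewer.camera('wrist');save('w11.png',c['color']);s=viewer.camera('side');save('si11.png',cv2.resize(s['color'][190:290,270:410],None,fx=5,fy=5,interpolation=cv2.INTER_CUBIC))
for x in (-.04,-.05,-.06,-.07): print(x,w2pix(c,T(q,(x,.11,.06))),5*(w2pix(s,T(q,(x,.11,.06)))-[270,190]))
for l in ['valve_knob']: print(l,[(np.round(d['centre'],4).tolist(),round(d['confidence'],2)) for d in nets.find_in(l,'wrist')[:2]])"
```

```text
t 12.05 p [0.5207 0.0332 0.2532] jawdeg -101.65771478200563 tilt [ 0.  0. -1.] q [-1.24  0.28  1.28  1.83 -0.29  1.24 -1.65] F [ 0.4 -0.3 -0.1] M [-0.01  0.16  0.  ] w 0.08683843334540525
-0.04 [318.58141402 213.64590608] [279.10342214 297.77707634]
-0.05 [318.57656121 226.18446711] [264.21036296 303.53441082]
-0.06 [318.57180542 238.4723449 ] [249.23252569 309.32451867]
-0.07 [318.56714377 250.51698289] [234.16918435 315.14768055]
valve_knob [([0.527, 0.0318, 0.0682], 0.82)]
```

View pics/w11.png

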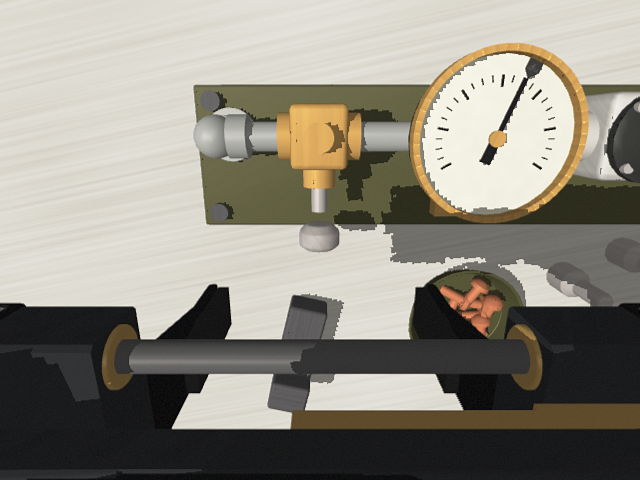

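View pics/si11.png

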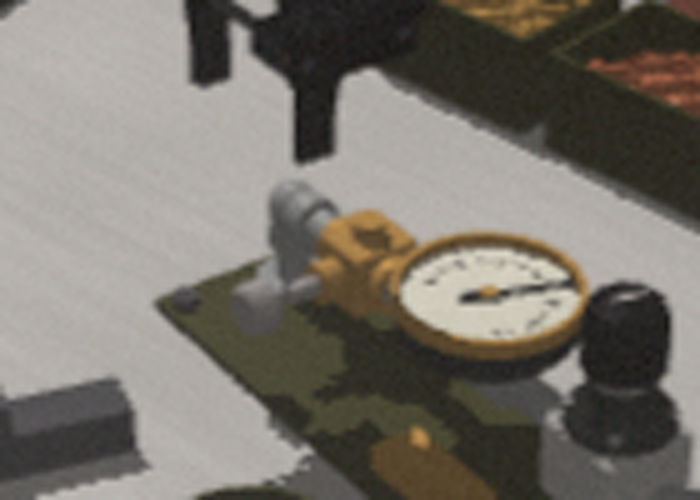

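```bash
python3 -c "
from h import *
from pose import T,q
c=viewer.camera('wrist')
R=np.array([[np.cos(q[2]),-np.sin(q[2])],[np.sin(q[2]),np.cos(q[2])]])
for n,p,z in [('kf',(319,251),.06),('kb',(319,222),.07),('kl',(300,237),.06),('kr',(339,237),.06),('b1',(297,295),.05),('b2',(327,300),.05),('b3',(270,405),.05),('b4',(302,412),.05),('fL',(225,290),None),('fR',(420,290),None)]:
  w=pix2w(c,*p,z); print(n,np.round(w,4),np.round(R.T@(w[:2]-q[:2]),4))
print('tgt',T(q,(-.056,.11,.117)),rel(T(q,(-.056,.11,.117))))
"
```

```text
kf [0.5065 0.0387 0.06  ] [-0.0705  0.1102]
kb [0.5322 0.0332 0.07  ] [-0.0442  0.1102]
kl [0.5208 0.0509 0.06  ] [-0.059   0.1252]
kr [0.5146 0.0209 0.06  ] [-0.0589  0.0945]
b1 [0.4681 0.0659 0.05  ] [-0.1136  0.1291]
b2 [0.4583 0.0418 0.05  ] [-0.1183  0.1034]
b3 [0.3623 0.116  0.05  ] [-0.2274  0.1564]
b4 [0.3483 0.0882 0.05  ] [-0.2354  0.1263]
fL [0.5387 0.0749 0.187 ] [-0.0464  0.1523]
fR [ 0.5207 -0.0122  0.1869] [-0.0462  0.0634]
tgt [0.52061788 0.0354587  0.117     ] [-0.0004 -0.0015  0.1363]
```

Call:
{"method": "drive_tool", "body": {
  "plan": [
    {"rx": 0,"ry": 0,"rz": 0,"x": -0.002,"y": -0.0015,"z": 0.05,"fingers": 1},
    {"rx": 0,"ry": 0,"rz": 0,"x": -0.002,"y": -0.0015,"z": 0.1,"fingers": 1},
    {"rx": 0,"ry": 0,"rz": 0,"x": -0.002,"y": -0.0015,"z": 0.12,"fingers": 1},
    {"rx": 0,"ry": 0,"rz": 0,"x": -0.002,"y": -0.0015,"z": 0.136,"fingers": 1},
    {"rx": 0,"ry": 0,"rz": 0,"x": -0.002,"y": -0.0015,"z": 0.136,"fingers": 1},
    {"rx": 0,"ry": 0,"rz": 0,"x": -0.002,"y": -0.0015,"z": 0.136,"fingers": 0},
    {"rx": 0,"ry": 0,"rz": 0,"x": -0.002,"y": -0.0015,"z": 0.136,"fingers": 0},
    {"rx": 0,"ry": 0,"rz": 0,"x": -0.002,"y": -0.0015,"z": 0.136,"fingers": 0},
    {"rx": 0,"ry": 0,"rz": 0,"x": -0.002,"y": -0.0015,"z": 0.136,"fingers": 0},
    {"rx": 0,"ry": 0,"rz": 0,"x": -0.002,"y": -0.0015,"z": 0.136,"fingers": 0}
  ],
  "squeeze": 35
}}

```text
time: 13.6
ee_pos: [0.519, 0.036, 0.1173]
eef_rot: [0.995, -0.101, 0.0, -0.0]
ft_force: [0.8, 0.3, -0.6]
width: 0.0448
```

```bash
python3 -c "
from h import *
st();c=viewer.camera('wrist');save('w12.png',c['color'])"
```

```text
t 13.6 p [0.519  0.036  0.1173] jawdeg -101.62586258004295 tilt [ 0.  0. -1.] q [-1.04  0.47  1.07  1.97 -0.5   0.99 -1.51] F [ 0.8  0.3 -0.6] M [-0.07  0.2  -0.03] w 0.04483751194876629
```

View pics/w12.png

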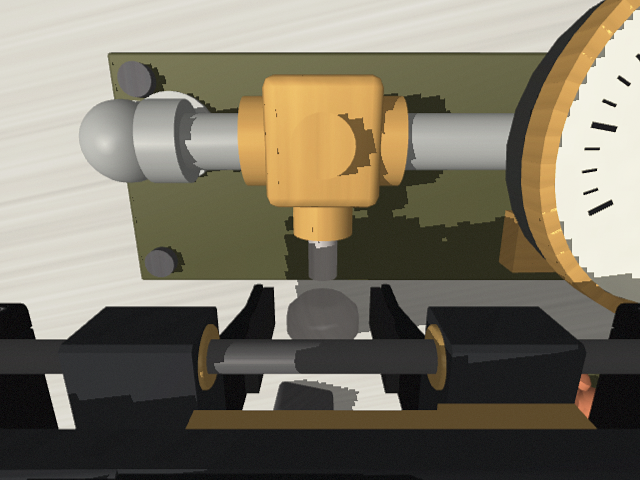

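Still closing: the fingers are at 44.8 mm with the knob at (322,315) between them. I'll let them finish.

Call:
{"method": "drive_tool", "body": {
  "plan": [
    {"rx": 0,"ry": 0,"rz": 0,"x": 0,"y": 0,"z": 0,"fingers": 0},
    {"rx": 0,"ry": 0,"rz": 0,"x": 0,"y": 0,"z": 0,"fingers": 0},
    {"rx": 0,"ry": 0,"rz": 0,"x": 0,"y": 0,"z": 0,"fingers": 0},
    {"rx": 0,"ry": 0,"rz": 0,"x": 0,"y": 0,"z": 0,"fingers": 0}
  ],
  "squeeze": 35
}}

```text
time: 14.15
ee_pos: [0.519, 0.0358, 0.1172]
eef_rot: [0.995, -0.101, -0.0, 0.0]
ft_force: [-0.5, -1.6, 0.2]
width: 0.0313
```

```bash
python3 -c "
from h import *
st()"
```

```text
t 14.15 p [0.519  0.0358 0.1172] jawdeg -101.63857201551842 tilt [-0. -0. -1.] q [-1.04  0.47  1.07  1.97 -0.5   0.99 -1.51] F [-0.5 -1.6  0.2] M [-0.41  0.27 -0.02] w 0.03125730466382243
```

Call:
{"method": "drive_tool", "body": {
  "plan": [
    {"rx": 0,"ry": 0,"rz": 0,"x": -0.003,"y": 0,"z": 0,"fingers": 0},
    {"rx": 0,"ry": 0,"rz": 0,"x": -0.007,"y": 0,"z": 0,"fingers": 0},
    {"rx": 0,"ry": 0,"rz": 0,"x": -0.011,"y": 0,"z": 0,"fingers": 0},
    {"rx": 0,"ry": 0,"rz": 0,"x": -0.015,"y": 0,"z": 0,"fingers": 0},
    {"rx": 0,"ry": 0,"rz": 0,"x": -0.019,"y": 0,"z": 0,"fingers": 0},
    {"rx": 0,"ry": 0,"rz": 0,"x": -0.0195,"y": 0,"z": 0,"fingers": 0},
    {"rx": 0,"ry": 0,"rz": 0,"x": -0.0195,"y": 0,"z": 0,"fingers": 0},
    {"rx": 0,"ry": 0,"rz": 0,"x": -0.0195,"y": 0,"z": 0,"fingers": 0}
  ],
  "squeeze": 35
}}

```text
time: 15.15
ee_pos: [0.501, 0.0395, 0.1175]
eef_rot: [0.995, -0.101, 0.002, 0.0]
ft_force: [10.4, -3.8, -9.7]
width: 0.0311
```

```bash
python3 -c "
from h import *
st();c=viewer.camera('wrist');save('w13.png',c['color'])"
```

```text
t 15.15 p [0.501  0.0395 0.1175] jawdeg -101.64104582244867 tilt [ 0.003 -0.001 -1.   ] q [-1.1   0.43  1.1   2.01 -0.47  0.97 -1.54] F [10.4 -3.8 -9.7] M [-0.98 -1.96  0.07] w 0.031093861212579628
```

View pics/w13.png

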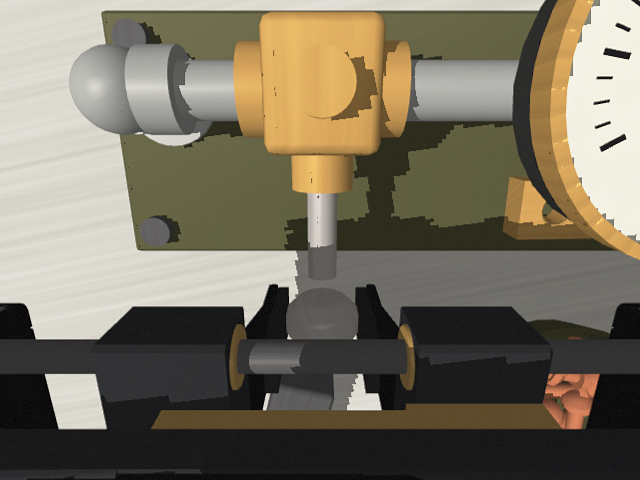

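Call:
{"method": "drive_tool", "body": {
  "plan": [
    {"rx": 0,"ry": 0,"rz": 0,"x": 0.001,"y": 0,"z": 0,"fingers": 0},
    {"rx": 0,"ry": 0,"rz": 0,"x": 0.001,"y": 0,"z": 0,"fingers": 1},
    {"rx": 0,"ry": 0,"rz": 0,"x": 0.001,"y": 0,"z": 0,"fingers": 1},
    {"rx": 0,"ry": 0,"rz": 0,"x": 0.001,"y": 0,"z": 0,"fingers": 1},
    {"rx": 0,"ry": 0,"rz": 0,"x": 0.001,"y": 0,"z": 0,"fingers": 1},
    {"rx": 0,"ry": 0,"rz": 0,"x": 0.001,"y": 0,"z": 0,"fingers": 1},
    {"rx": 0,"ry": 0,"rz": 0,"x": 0.001,"y": 0,"z": -0.05,"fingers": 1},
    {"rx": 0,"ry": 0,"rz": 0,"x": 0.001,"y": 0,"z": -0.1,"fingers": 1},
    {"rx": 0,"ry": 0,"rz": 0,"x": 0.001,"y": 0,"z": -0.15,"fingers": 1},
    {"rx": 0,"ry": 0,"rz": 0,"x": 0.001,"y": 0,"z": -0.17,"fingers": 1},
    {"rx": 0,"ry": 0,"rz": 0,"x": 0.001,"y": 0,"z": -0.17,"fingers": 1},
    {"rx": 0,"ry": 0,"rz": 0,"x": 0.001,"y": 0,"z": -0.17,"fingers": 1}
  ]
}}

```text
time: 16.7
ee_pos: [0.5004, 0.0398, 0.2864]
eef_rot: [0.995, -0.101, -0.001, 0.0]
ft_force: [1.0, -0.2, -0.1]
width: 0.087
```

```bash
python3 -c "
from h import *
from pose import T,q
st();c=viewer.camera('wrist');save('w14.png',c['color'])
for x in (-.06,-.07,-.075,-.08): print(x,w2pix(c,T(q,(x,.11,.06))))"
```

```text
t 16.8 p [0.5004 0.0396 0.2863] jawdeg -101.63915886199084 tilt [-0.001 -0.001 -1.   ] q [-1.39  0.1   1.31  1.83 -0.1   1.29 -1.83] F [0.2 0.1 0.4] M [-0.08  0.2  -0.03] w 0.08722349281373323
-0.06 [320.99078242 203.19991999]
-0.07 [320.96004315 214.63553467]
-0.075 [320.94488395 220.27505594]
-0.08 [320.92986249 225.86333495]
```

View pics/w14.png

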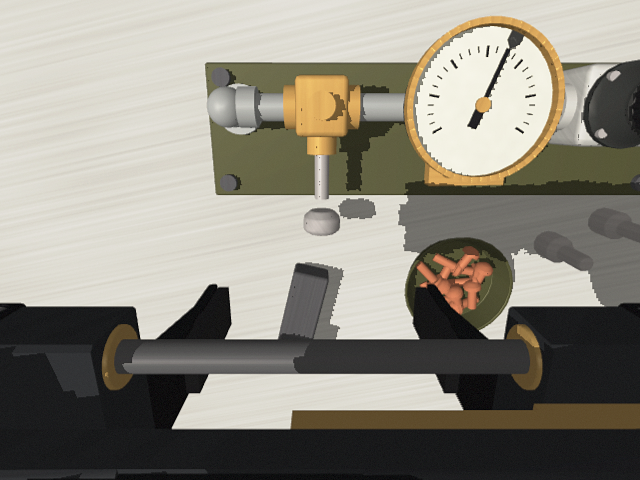

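```bash
python3 -c "
from h import *
s=viewer.camera('side');o=cv2.imread('pics/side0.png')
a=s['color'][215:340,290:440][...,::-1];b=o[215:340,290:440]
cv2.imwrite('pics/cmp.png',cv2.resize(np.hstack([b,a]),None,fx=2.6,fy=2.6,interpolation=cv2.INTER_CUBIC))
c=viewer.camera('wrist');save('w15.png',cv2.resize(c['color'][10:190,400:570],None,fx=3.3,fy=3.3,interpolation=cv2.INTER_CUBIC))"
```

```text
(no output)
```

View pics/cmp.png

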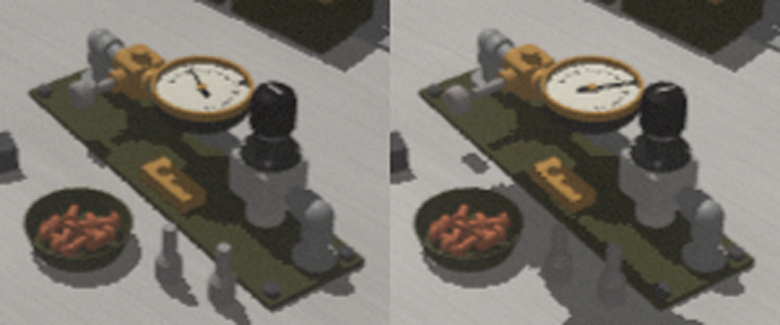

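View pics/w15.png

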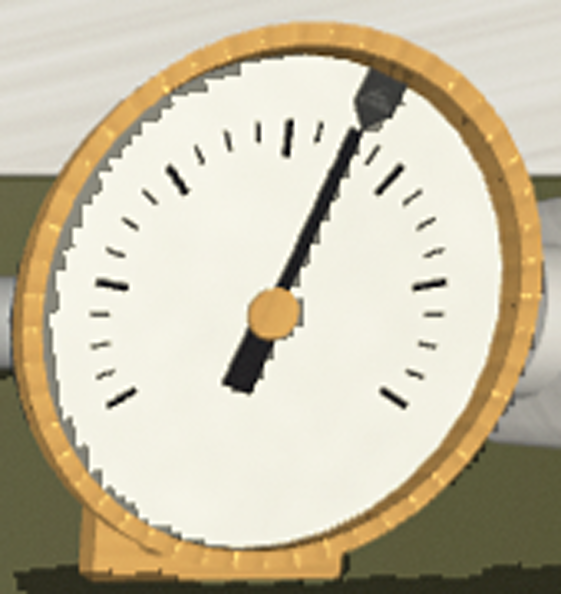

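```bash
python3 -c "
from gauge import *
g((400+273/3.3,10+314/3.3),(400+355/3.3,10+130/3.3),(400+371/3.3,10+131/3.3))
c=viewer.camera('wrist');save('w16.png',cv2.resize(c['color'][20:70,490:540],None,fx=11,fy=11,interpolation=cv2.INTER_CUBIC))"
```

```text
n 0.03716474250839857 2.435185153834697
s 0.03821934233032653 2.5171343878435297
gap rad 0.08194923400883258 units360 0.013042625675100164
t 17.0 p [0.5007 0.0395 0.2868] jawdeg -101.64954812871915 tilt [-0.001 -0.001 -1.   ] q [-1.39  0.1   1.31  1.83 -0.1   1.29 -1.83] F [ 0.6 -0.3 -0.2] M [-0.02  0.18 -0.04] w 0.087329496994864
```

View pics/w16.png

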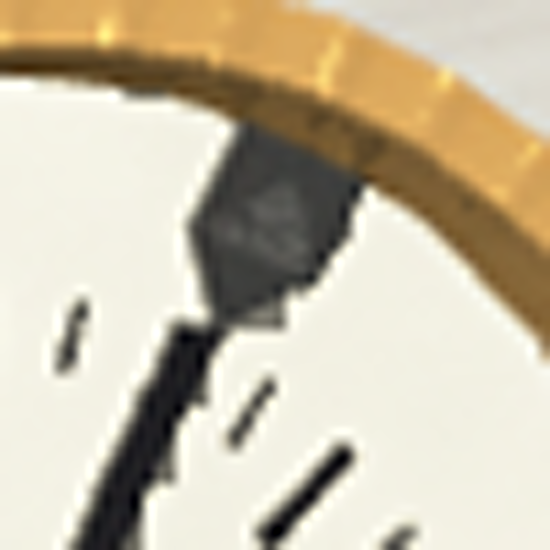

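```bash
python3 -c "
from h import *
print(workorder.close_job()); st()"
```

```text
the job is handed in; nothing more can be done
None
the job is handed in; nothing more can be done
```

I set the air and opened the valve, then handed the job in at about 17 s of the 67 s allowed. Handing in gives no verdict, so the checks below are my own.

- **Regulator:** I gripped the cap and pressed it 6 mm down, to its stop, at about 16–21 N. That was at times about 1 N over the recommended 20 N. I turned it clockwise until the needle met the set hand, lifted it back up and let go. The needle stayed where it was.
- **Valve:** I then pulled the knob 18 mm out, until it pressed on its end stop at about 11 N. After I let go, the wrist picture put it about 17.5 mm further out than at the start.
- **Needle:** in the last close-up, the needle tip is about 1–1.5 mm from the set hand tip. A coarser reading, which probably took in the set hand's shadow, gave about 3 mm. Both are within the 6 mm allowed.
- **Cap:** in the before-and-after side pictures it stands at its starting height, judged by eye.
- **Bystanders and gripper:** the side pictures show the dish, snaps and gauge block unmoved, and the bucking bar stayed clear of the fingers. I did not check the hammer and rivet gun again, but the arm never went near them at low height. The gripper is open and well above everything, touching nothing.

My first move call was refused for its format. I resent it with every field filled in, and nothing moved in between.

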